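# Stand each can capacitor on the board that fits it

### The job

Among the parts on the soldering bench stand four black can capacitors of different diameters, and there are four green boards, each with one printed white circle of a different size. Stand every capacitor upright on the board whose circle fits it, centred in the circle; set each down gently without dropping it, and let go. Leave the transformer and the solder reel where they are.

Things in the scene. Friction and masses are not known exactly. Their poses are not given: they have to be found in the camera images.
- cap_a: The smallest can capacitor: a loose upright black cylinder, 22 mm in diameter and 48 mm tall, with a dark top bearing two small steel studs (3 mm high). Stands upright at the start. Origin: centre of its underside, z up along the can.
- cap_b: The second smallest can capacitor: a loose upright black cylinder, 31 mm in diameter and 56 mm tall, with a dark top bearing two small steel studs (3 mm high). Stands upright at the start. Origin: centre of its underside, z up along the can.
- cap_c: The second largest can capacitor: a loose upright black cylinder, 40 mm in diameter and 64 mm tall, with a dark top bearing two small steel studs (3 mm high). Stands upright at the start. Origin: centre of its underside, z up along the can.
- cap_d: The largest can capacitor: a loose upright black cylinder, 50 mm in diameter and 72 mm tall, with a dark top bearing two small steel studs (3 mm high). Stands upright at the start. Origin: centre of its underside, z up along the can.
- board_a: Green circuit board for the smallest capacitor: fixed, 80 x 80 mm, top surface 8 mm above the bench and flat, with one white printed circle at its centre, 26 mm inside the print (the can is 22 mm). Origin: centre of its underside, directly below the circle's centre; z up.
- board_b: Green circuit board for the second smallest capacitor: fixed, 80 x 80 mm, top surface 8 mm above the bench and flat, with one white printed circle at its centre, 35 mm inside the print (the can is 31 mm). Origin: centre of its underside, directly below the circle's centre; z up.
- board_c: Green circuit board for the second largest capacitor: fixed, 80 x 80 mm, top surface 8 mm above the bench and flat, with one white printed circle at its centre, 44 mm inside the print (the can is 40 mm). Origin: centre of its underside, directly below the circle's centre; z up.
- board_d: Green circuit board for the largest capacitor: fixed, 80 x 80 mm, top surface 8 mm above the bench and flat, with one white printed circle at its centre, 54 mm inside the print (the can is 50 mm). Origin: centre of its underside, directly below the circle's centre; z up.
- transformer: Bystander, loose: small transformer, steel core 40 x 16 x 34 mm high with a copper winding 32 mm wide. Origin: centre of its underside. To be left alone.
- reel: Bystander, loose: standing solder reel, 46 mm in diameter, 40 mm high, grey flanges and a bright metal core. Origin: centre of its underside. To be left alone.
There are look-alikes about, which are no part of the job. Leave any brown or red look-alike of the board_a alone.

How it is judged (in metres and radians):
At the end, for the whole second after the job is handed in: All four capacitors stand upright (within 0.1 rad) on top of the board of their own size, each centre within 10 mm of the circle's centre, released and at rest (horizontal distance between cap_a and board_a below 0.01 m and height (world z) of cap_a between 0.006 and 0.011 m and angle between each of cap_a, cap_b, cap_c, cap_d's own z axis and vertical below 0.1 rad and linear speed of each of cap_a, cap_b, cap_c, cap_d below 0.02 m/s and angular speed of each of cap_a, cap_b, cap_c, cap_d below 0.2 rad/s and contact force between each of cap_a, cap_b, cap_c, cap_d and the fingers below 0.05 N and horizontal distance between cap_b and board_b below 0.01 m and height (world z) of cap_b between 0.006 and 0.011 m and horizontal distance between cap_c and board_c below 0.01 m and height (world z) of cap_c between 0.006 and 0.011 m and horizontal distance between cap_d and board_d below 0.01 m and height (world z) of cap_d between 0.006 and 0.011 m); the robot touches nothing.
It fails at once if a capacitor is dropped (falls freely from more than about 25 mm) or thrown ((linear speed of cap_a above 0.7 m/s and contact force between cap_a and the fingers below 0.01 N) or (linear speed of cap_b above 0.7 m/s and contact force between cap_b and the fingers below 0.01 N) or (linear speed of cap_c above 0.7 m/s and contact force between cap_c and the fingers below 0.01 N) or (linear speed of cap_d above 0.7 m/s and contact force between cap_d and the fingers below 0.01 N)).
It fails at once if the transformer is moved by more than 25 mm (distance of transformer from where it was at the start of the episode above 0.025 m).
It fails at once if the solder reel is moved by more than 25 mm (distance of reel from where it was at the start of the episode above 0.025 m).
It also fails if it takes over 102 s, if anything falls off the work surface, if the arm or the gripper's body presses on something with over 40 N, if the wrist force passes 120 N, or if a joint passes its speed limit or range.

### The arm

A 7-joint arm with a two-finger parallel gripper is mounted at the origin on the work surface. World frame = base frame: x ahead of the robot, y to its left, z up, the work surface at z = 0. Lengths are in m, angles in degrees, forces in N, time in s.
With the tool pointing down it reaches from about 0.375 to 0.925 m from the base axis. Payload 3.1 kg.
Tool frame: the origin (TCP) lies midway between the tips of the shut fingers; the grasp point (between the pads) lies 19 mm behind it; x points along the fingers, y is the direction in which the jaws open and shut, and the axes are right-handed (so a half turn about x gives the same grasp; the last joint's range is limited). The gripper opens to 85 mm and grips with 20 to 120 N. Pads are 22 mm wide; open, the fingers measure 114 mm over their backs; the gripper's body (76 mm by 85 mm) begins 54 mm behind the grasp point. The pads swing forward as they close: fully open they stand 13 mm farther back than shut.
Start: joints at [-70.577, 21.939, 2.515, 91.553, -1.026, 66.532, -2.859], TCP at [0.275, 0.589, 0.231] pointing down, gripper open.
Joint ranges: [-149.38, 149.38], [-23.57, 123.04], [-84.95, 90], [0, 143.3], [-89.99, 269.99], [3.08, 112.72], [-163.45, 163.45]. Speed limits (degrees/s): [159.86, 159.86, 180, 180, 180, 180, 180].

### API

Orientations are given as [roll, pitch, yaw] about the fixed x, y, z axes, in that order (R = Rz(yaw) Ry(pitch) Rx(roll)).
In Python, from cell import env, sensors, read_camera, camera_info, order, search_frame, place_of gives the robot as it stands. The module is installed in compiled form; this text tells all that it offers. Calls block until the motion is done:
- env.move_to(position, orientation): joint-space move of the TCP to a pose.
- env.move_straight(position, rotation=None, vel=0.15): straight line of the TCP; rotation=None keeps the orientation; vel is the mean speed in m/s.
- env.move_j(angles): joint-space move.
- env.gripper_to(opening): finger opening in m; the grip force is fixed at half the most; returns when the fingers have stopped.
- env.dwell(seconds).
- env.inverse_kinematics(position, orientation): joint angles nearest the present ones, or None.
- sensors.read_state(): the state.
- read_camera(name): name is "scene" or "top" or "wrist"; returns the picture (480x640x3 uint8, blue, green, red); there is no depth.
- camera_info(name): a dict with "mtx" (3x3 intrinsics, pixels), "T" (4x4, takes a point from camera to world coordinates); the wrist camera has in their place "hand_eye" (4x4, takes a point from camera to tool coordinates, whose origin is the TCP and whose axes are the tool frame's). Camera axes: x right, y down, z forward; pixel columns grow to the right and rows downward; lengths in m; the calibration is good to about 2 mm. The wrist camera is an equidistant fisheye: a pixel r from the principal point sees the ray r / f radians off the axis. A picture is of the moment at which its call begins: read the wrist's pose just before it. camera_info takes no time and is no camera call.
A pose or a line that the arm cannot do raises env.MotionError and nothing moves.
- order.close_job(): hands the job in, once; it reports no verdict.
Trained networks look in the newest picture that a camera, given by its name, has taken for a name from the list of things; names that differ only in an ending like _2 or _b are one class to them, and where a whole thing is asked for, a point or a joint stands for the part that bears it (a point fixed in the world has none). Each returns a list of dicts, best first, with "p" (0 to 1); they miss things now and then, are a little off and sometimes report something else, mostly with a low value. They report only what shows in the picture. A call takes as long as a camera call. They do not tell look-alikes from the thing itself.
- search_frame(thing, camera): "rect" ([left, top, width, height] in pixels, round what is visible of it).
- place_of(thing, camera): "at" ([row, column] in pixels: a listed point, or the origin of a listed thing).
The state is a dict: "t": time; "joints": joint angles; "qvel": joint speeds; "joint_torque": joint torques, N m; "ee_pos": TCP position; "eef_rot": TCP orientation; "wrist_force": force on the tool from outside, world axes, zero at the start; "moment": the same for the moment, N m; "width": finger opening in m.
Only numpy, scipy, OpenCV 4.12 (cv2) and the standard library are available. Lean on these libraries where they do the work, as an engineer would, in place of code of your own. Each camera call takes 0.05 s, during which the arm holds its last target.

## Working session

There is one attempt and no reset: what is moved stays moved. The work goes in short steps, each a Python script; the robot and the scene stay as the last script left them, time stands still between calls to the robot, and variables do not carry over. Pictures are saved under pics/ and viewed, and the job is handed in when it is done.

```bash
mkdir -p pics; ls; python3 - <<'E'
from cell import *
import cv2
for n in ["scene","top","wrist"]:
    im=read_camera(n); cv2.imwrite(f"pics/{n}0.png",im)
    ci=camera_info(n); print(n,{k:v.round(4).tolist() if hasattr(v,'round') else v for k,v in ci.items()})
s=sensors.read_state(); print(s)
E
```

```text
pics
scene {'mtx': [[506.9608, 0.0, 326.5347], [0.0, 506.9608, 239.3584], [0.0, 0.0, 1.0]], 'T': [[0.2725, 0.5863, -0.7629, 1.2318], [0.9622, -0.168, 0.2146, -0.2156], [-0.0023, -0.7925, -0.6099, 0.6704], [0.0, 0.0, 0.0, 1.0]]}
top {'mtx': [[606.5337, 0.0, 313.0763], [0.0, 606.5337, 243.9695], [0.0, 0.0, 1.0]], 'T': [[-0.0089, -0.9828, 0.1846, 0.1859], [-1.0, 0.0093, 0.0009, -0.0138], [-0.0026, -0.1846, -0.9828, 1.4208], [0.0, 0.0, 0.0, 1.0]]}
wrist {'mtx': [[371.6483, 0.0, 315.1424], [0.0, 371.6483, 238.3871], [0.0, 0.0, 1.0]], 'hand_eye': [[-0.001, -0.2857, 0.9583, -0.1411], [1.0, -0.0006, 0.0009, 0.0007], [0.0003, 0.9583, 0.2857, -0.0733], [0.0, 0.0, 0.0, 1.0]]}
{'t': 0.15, 'joints': array([-70.5761638 ,  21.98262447,   2.51195981,  91.62989529,
        -1.02537287,  66.53303361,  -2.85875138]), 'qvel': array([ 0.12879985, -0.16916318,  0.00765409, -0.26195458, -0.08121234,
        0.01786566,  0.02376279]), 'joint_torque': array([ 2.10742590e-03, -4.34053910e+01,  1.02696095e+00, -2.49975926e+01,
        1.07411269e-02,  7.38965435e-03, -7.77490818e-07]), 'ee_pos': array([0.27465915, 0.58827779, 0.23014763]), 'eef_rot': array([ -86.97619251,   89.87692701, -111.99870389]), 'wrist_force': array([-0.08395361,  0.67286417,  0.52789599]), 'moment': array([-0.05641511,  0.07045542, -0.04272162]), 'width': 0.08524388694285769}
```

View pics/scene0.png

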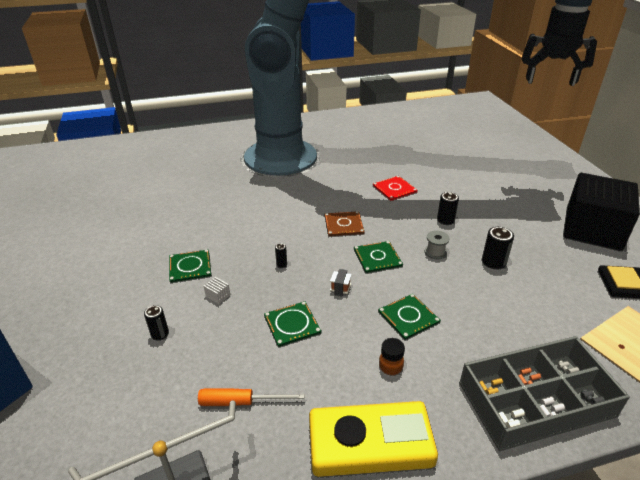

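View pics/top0.png

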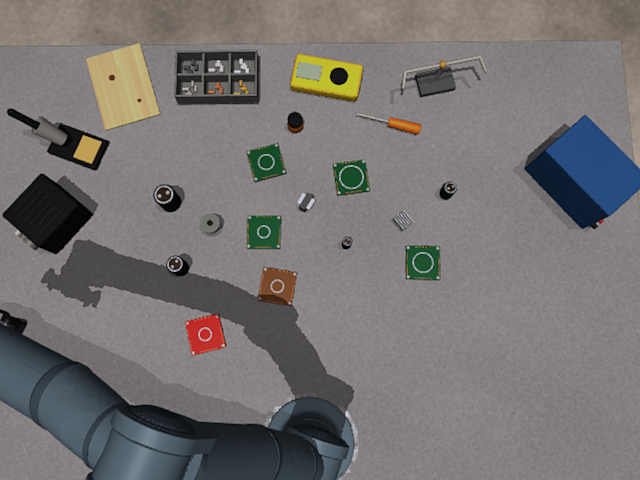

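View pics/wrist0.png

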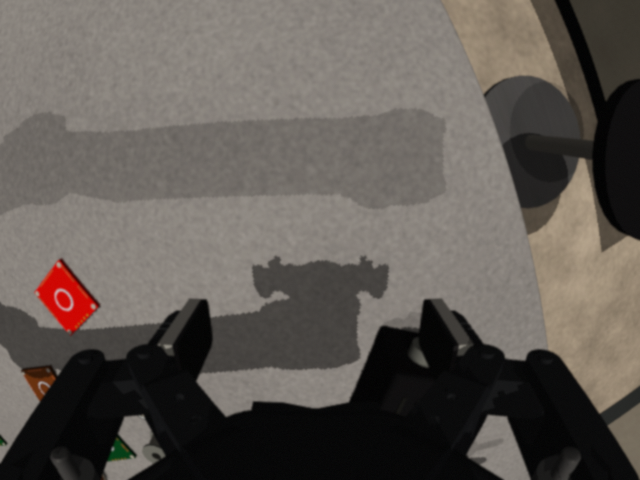

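```bash
python3 - <<'E'
from cell import *
for cam in ["top","scene"]:
  for n in ["cap_a","board_a","transformer","reel"]:
    print(cam,n,[(round(d['p'],2),[round(float(x)) for x in d['at']]) for d in place_of(n,cam)])
    print(cam,n,[(round(d['p'],2),[round(float(x)) for x in d['rect']]) for d in search_frame(n,cam)])
E
```

```text
top cap_a [(0.68, [203, 172]), (0.62, [191, 446]), (0.58, [270, 182]), (0.5, [247, 347])]
top cap_a [(0.89, [168, 258, 20, 19]), (0.81, [156, 184, 27, 29]), (0.61, [441, 179, 18, 21]), (0.46, [343, 236, 7, 12])]
top board_a [(0.94, [231, 262]), (0.8, [261, 421]), (0.69, [166, 268]), (0.67, [337, 206]), (0.56, [178, 353]), (0.55, [288, 278])]
top board_a [(0.95, [261, 266, 36, 37]), (0.9, [334, 161, 36, 32]), (0.85, [249, 142, 40, 41]), (0.79, [188, 314, 37, 39]), (0.73, [245, 213, 36, 37]), (0.73, [405, 243, 37, 37])]
top transformer [(0.52, [204, 306])]
top transformer [(0.48, [297, 189, 21, 21])]
top reel [(0.83, [221, 211])]
top reel [(0.73, [200, 212, 24, 23]), (0.7, [405, 244, 35, 36]), (0.43, [246, 217, 35, 32])]
scene cap_a [(0.85, [336, 160]), (0.84, [220, 444]), (0.82, [261, 280]), (0.56, [258, 489])]
scene cap_a [(0.96, [436, 193, 22, 30]), (0.92, [143, 305, 26, 35]), (0.74, [479, 228, 31, 39]), (0.63, [273, 241, 16, 31])]
scene board_a [(0.95, [257, 382]), (0.95, [324, 294]), (0.95, [191, 393]), (0.94, [314, 408]), (0.86, [269, 190]), (0.58, [227, 342])]
scene board_a [(0.96, [326, 214, 35, 23]), (0.93, [378, 291, 62, 48]), (0.81, [263, 303, 60, 43]), (0.69, [352, 243, 49, 28]), (0.68, [372, 176, 44, 24]), (0.64, [170, 251, 40, 27])]
scene transformer [(0.7, [290, 340]), (0.61, [219, 444])]
scene transformer [(0.92, [328, 267, 22, 32])]
scene reel [(0.58, [251, 434])]
scene reel [(0.91, [425, 230, 24, 32])]
```

The top picture shows four green boards, with circles near (265,162), (351,177), (263,232) and (423,262). The brown board at (278,286) and the red one at (205,334) are the look-alikes. The black cans are at (167,197), (177,265), (448,190) and (347,242). Next I'll measure the sizes.

```bash
cat > h.py <<'E'
from cell import *
import cv2, numpy as np
from scipy.spatial.transform import Rotation as R
def H_plane(cam,z):  # world xy1 -> pixel
    ci=camera_info(cam); K=ci['mtx']; Ti=np.linalg.inv(ci['T'])
    return K@np.column_stack([Ti[:3,0],Ti[:3,1],Ti[:3,2]*z+Ti[:3,3]])
def pix2w(cam,uv,z):
    p=np.linalg.inv(H_plane(cam,z))@np.array([uv[0],uv[1],1.]); return p[:2]/p[2]
def rect(cam,img,z,x0,x1,y0,y1,s): # s px per m; rows: x decreasing downwards, cols: y decreasing to right
    A=np.array([[0,-1/s,x1],[-1/s,0,y1],[0,0,1.]])
    return cv2.warpPerspective(img,H_plane(cam,z)@A,(int((y1-y0)*s),int((x1-x0)*s)),flags=cv2.INTER_CUBIC|cv2.WARP_INVERSE_MAP)
E
python3 - <<'E'
from h import *
for cam in ["top","scene"]:
    im=cv2.imread(f"pics/{cam}0.png")
    r=rect(cam,im,0.008,0.2,0.8,-0.4,0.4,1000)
    cv2.imwrite(f"pics/{cam}_rect.png",r)
    hsv=cv2.cvtColor(r,cv2.COLOR_BGR2HSV)
    g=cv2.inRange(hsv,(50,120,40),(80,255,255))
    g2=cv2.morphologyEx(g,cv2.MORPH_CLOSE,np.ones((25,25)))
    n,l,st,c=cv2.connectedComponentsWithStats(g2)
    for i in range(1,n):
        if st[i,4]<2500: continue
        m=(l==i).astype(np.uint8)
        (bx,by),bs,ba=cv2.minAreaRect(np.argwhere(m)[:,::-1].astype(np.float32))
        me=cv2.erode(m,np.ones((13,13)))
        w=((hsv[...,1]<110)&(hsv[...,2]>110)&(me>0)).astype(np.uint8)
        k,ll,ss,cc=cv2.connectedComponentsWithStats(w)
        if k<2: print('none',bx,by);continue
        j=1+np.argmax(ss[1:,4])
        pts=np.argwhere(ll==j)[:,::-1].astype(np.int32)
        h=cv2.convexHull(pts); (ex,ey),ax,_=cv2.fitEllipse(h)
        print(cam,'board ctr',round(.8-by/1000,4),round(.4-bx/1000,4),'size',np.round(bs),round(ba,1),'circle',round(.8-ey/1000,4),round(.4-ex/1000,4),np.round(ax,1))
for name,uv in dict(a=(347,247),b=(446,191),c=(182,270),d=(172,203),tr=(306,204),reel=(211,221)).items():
    print(name,'top',pix2w("top",uv,0).round(3))
for name,uv in dict(tr=(340,290),reel=(434,251),x1=(160,336),x2=(444,220),x3=(280,261),x4=(489,258)).items():
    print(name,'scene',pix2w("scene",uv,0).round(3))
E
```

```text
top board ctr 0.6547 0.1004 size [80. 78.] 75.2 circle 0.6563 0.1007 [41.7 42.5]
top board ctr 0.6148 -0.1054 size [80. 78.] 82.6 circle 0.6164 -0.1056 [60.8 61.5]
top board ctr 0.4824 0.1053 size [77. 79.] 1.5 circle 0.4829 0.1056 [33.4 33.8]
top board ctr 0.4052 -0.269 size [78. 79.] 2.1 circle 0.4056 -0.27 [51.  51.5]
scene board ctr 0.6578 0.0986 size [80. 80.] 75.0 circle 0.6545 0.0999 [42.3 44.5]
scene board ctr 0.6181 -0.1074 size [82. 79.] 82.6 circle 0.6147 -0.1065 [61.4 62.4]
scene board ctr 0.4859 0.1029 size [79. 83.] 1.0 circle 0.4811 0.1048 [33.8 36.6]
scene board ctr 0.4084 -0.2712 size [78. 83.] 2.2 circle 0.4035 -0.2709 [52.1 53.8]
a top [ 0.445 -0.093]
b top [ 0.58  -0.336]
c top [0.393 0.298]
d top [0.557 0.327]
tr top [0.551 0.004]
reel top [0.511 0.232]
tr scene [0.554 0.002]
reel scene [0.494 0.227]
x1 scene [ 0.579 -0.333]
x2 scene [0.397 0.297]
x3 scene [ 0.437 -0.092]
x4 scene [0.546 0.326]
```

View pics/top_rect.png

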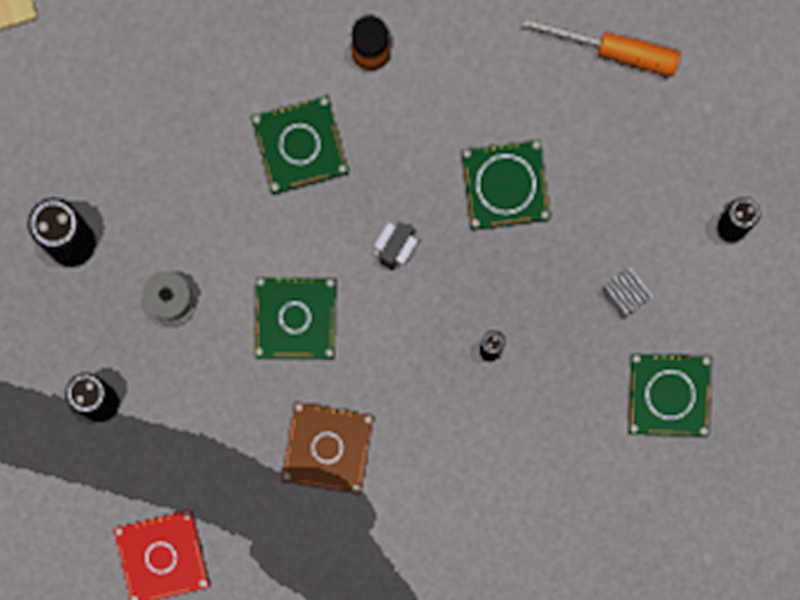

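The outer diameters of the rings are 33, 42, 51 and 61 mm, which matches circles a to d. Board a is the green one at (263,232), and the brown and red boards are excluded. Next I'll enlarge the cans at their top-plane heights to tell b from c.

```bash
python3 - <<'E'
from h import *
im=cv2.imread("pics/top0.png")
rows=[]
for nm,z,(x,y) in [('a',.048,(.44,-.093)),('b',.056,(.58,-.335)),('c',.064,(.395,.298)),('d',.072,(.552,.327)),('boarda',.008,(.482,.105))]:
    r=rect("top",im,z,x-.05,x+.05,y-.05,y+.05,2500)
    for k in range(0,250,25): cv2.line(r,(k,0),(k,249),(0,255,255) if k==125 else (90,90,0),1);cv2.line(r,(0,k),(249,k),(0,255,255) if k==125 else (90,90,0),1)
    rows.append(r)
rows.append(rows[0]*0)
cv2.imwrite("pics/crops.png",np.vstack([np.hstack(rows[:3]),np.hstack(rows[3:])]))
E
```

```text
Traceback (most recent call last):
ValueError: all the input array dimensions except for the concatenation axis must match exactly, but along dimension 0, the array at index 0 has size 249 and the array at index 1 has size 250
```

```bash
sed -i 's/int((y1-y0)\*s),int((x1-x0)\*s)/round((y1-y0)*s),round((x1-x0)*s)/' h.py; python3 - <<'E'
from h import *
im=cv2.imread("pics/top0.png")
rows=[]
for nm,z,(x,y) in [('a',.048,(.44,-.093)),('b',.056,(.58,-.335)),('c',.064,(.395,.298)),('d',.072,(.552,.327)),('boarda',.008,(.482,.105))]:
    r=rect("top",im,z,x-.05,x+.05,y-.05,y+.05,2500)
    for k in range(0,250,25): cv2.line(r,(k,0),(k,249),(0,255,255) if k==125 else (90,90,0),1);cv2.line(r,(0,k),(249,k),(0,255,255) if k==125 else (90,90,0),1)
    rows.append(r)
rows.append(rows[0]*0)
cv2.imwrite("pics/crops.png",np.vstack([np.hstack(rows[:3]),np.hstack(rows[3:])]))
E
```

```text
(no output)
```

View pics/crops.png

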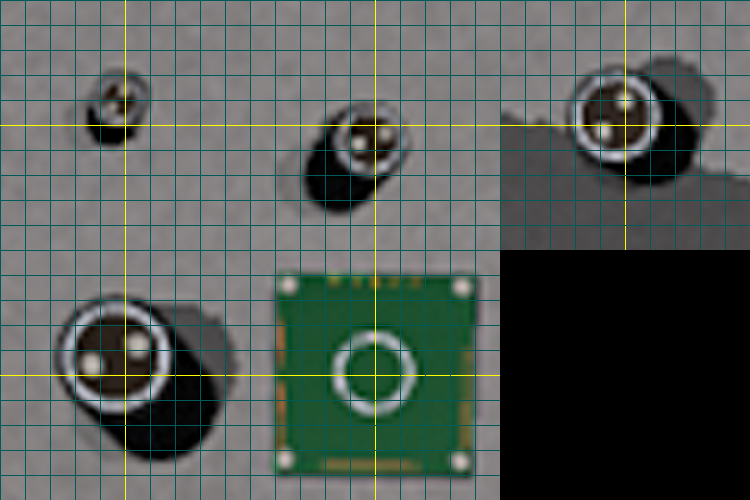

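Top diameters measured in the crops are about 24, 30, 38 and 48 mm, so the identities a to d are confirmed, and the green board is clearly board a. I'll cross-check the can centres with the scene camera.

```bash
python3 - <<'E'
from h import *
im=cv2.imread("pics/scene0.png")
rows=[]
for nm,z,(x,y) in [('a',.048,(.4512,-.091)),('b',.056,(.574,-.3334)),('c',.064,(.399,.3016)),('d',.072,(.560,.331)),('reel',.04,(.5,.23))]:
    r=rect("scene",im,z,x-.05,x+.05,y-.05,y+.05,2500)
    for k in range(0,250,25): cv2.line(r,(k,0),(k,249),(0,255,255) if k==125 else (90,90,0),1);cv2.line(r,(0,k),(249,k),(0,255,255) if k==125 else (90,90,0),1)
    rows.append(r)
rows.append(rows[0]*0)
cv2.imwrite("pics/crops2.png",np.vstack([np.hstack(rows[:3]),np.hstack(rows[3:])]))
s=sensors.read_state(); M=R.from_euler('xyz',s['eef_rot'],degrees=True).as_matrix(); print(M.round(3), np.degrees(np.arctan2(s['ee_pos'][1],s['ee_pos'][0])))
def ori(t):
    c,q=np.cos(np.radians(t)),np.sin(np.radians(t))
    return R.from_matrix(np.array([[0,c,q],[0,q,-c],[-1,0,0]])).as_euler('xyz',degrees=True)
for n,p in dict(a=(.45,-.091),b=(.574,-.333),c=(.399,.3),d=(.556,.33),A=(.482,.105),B=(.6555,.1),C=(.4045,-.2705),D=(.6155,-.106)).items():
    az=np.degrees(np.arctan2(p[1],p[0]))
    for off in (90,-90):
      q=env.inverse_kinematics([*p,.02],ori(az+off)); print(n,off,None if q is None else q.round(0))
E
```

```text
[[-0.     0.423  0.906]
 [ 0.     0.906 -0.423]
 [-1.     0.    -0.   ]] 64.97209211864501
a 90 [-28.  25.  39. 127. -26.  36. 108.]
a -90 [-43.  34.  58. 127. -45.  43. -55.]
b 90 [  2.  42.  33.  98. -28.  49. 107.]
b -90 [-11.  50.  53.  99. -48.  56. -59.]
c 90 [-41.  24.  -1. 120.   0.  36.  85.]
c -90 [-62.  25.  23. 121. -16.  37. -81.]
d 90 [-35.  36.   1.  99.  -1.  45.  87.]
d -90 [-55.  38.  26. 100. -22.  47. -77.]
A 90 [-29.  24.  13. 121.  -9.  36.  93.]
A -90 [-45.  26.  32. 122. -23.  38. -75.]
B 90 [-21.  37.  12.  97. -10.  46.  94.]
B -90 [-37.  42.  34.  98. -29.  49. -72.]
C 90 [  3.  25.  29. 123. -20.  37. 103.]
C -90 [-16.  34.  53. 124. -41.  42. -59.]
D 90 [-17.  37.  30. 104. -25.  46. 106.]
D -90 [-23.  40.  38. 104. -32.  47. -69.]<sys>:0: UserWarning: Gimbal lock detected. Setting third angle to zero since it is not possible to uniquely determine all angles.
```

View pics/crops2.png

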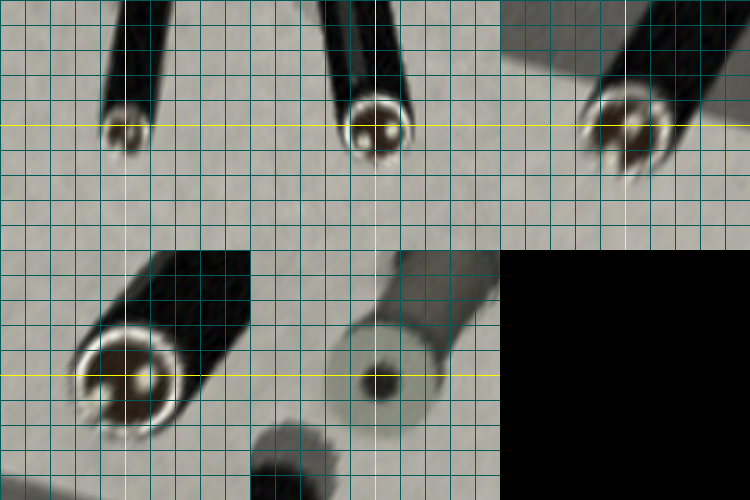

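Both cameras agree to about 2 mm. I'll start with cap_c.

```bash
cat >> h.py <<'E'
import warnings; warnings.filterwarnings("ignore")
CAP=dict(a=(.450,-.091),b=(.573,-.334),c=(.398,.301),d=(.559,.331))
BRD=dict(a=(.482,.1052),b=(.6555,.1003),c=(.4046,-.2705),d=(.6157,-.106))
ZT=dict(a=.014,b=.018,c=.022,d=.028); DIA=dict(a=.022,b=.031,c=.040,d=.050)
def ori(t):
    c,q=np.cos(np.radians(t)),np.sin(np.radians(t))
    return R.from_matrix(np.array([[0,c,q],[0,q,-c],[-1,0,0]])).as_euler('xyz',degrees=True)
def az(p): return np.degrees(np.arctan2(p[1],p[0]))
def st(msg=''):
    s=sensors.read_state(); print(msg,'t',round(s['t'],2),'pos',s['ee_pos'].round(4),'w',round(s['width'],4),'F',s['wrist_force'].round(1)); return s
def pick(k):
    p=CAP[k]; o=ori(az(p))
    env.move_to([*p,.17],o); st('above')
    env.move_straight([*p,ZT[k]],vel=.15); st('down')
    env.gripper_to(DIA[k]-.006); st('closed')
    env.move_straight([*p,ZT[k]+.03],vel=.08); st('lift')
def snap(cam,name,crop=None):
    im=read_camera(cam); cv2.imwrite(f"pics/{name}.png",im); return im
E
python3 - <<'E'
from h import *
pick('c'); snap("scene","c_lift"); snap("wrist","c_liftw")
E
```

```text
above t 2.17 pos [0.3978 0.3034 0.1706] w 0.0852 F [-0.8  1.1 -0.4]
down t 3.3 pos [0.3987 0.3017 0.0227] w 0.0852 F [-0.1  0.5  0.2]
closed t 3.79 pos [0.3986 0.3015 0.0228] w 0.0392 F [-0.3  0.4  5. ]
lift t 4.32 pos [0.398  0.3011 0.0522] w 0.0388 F [-0.4  0.2 -1.5]
```

View pics/c_lift.png

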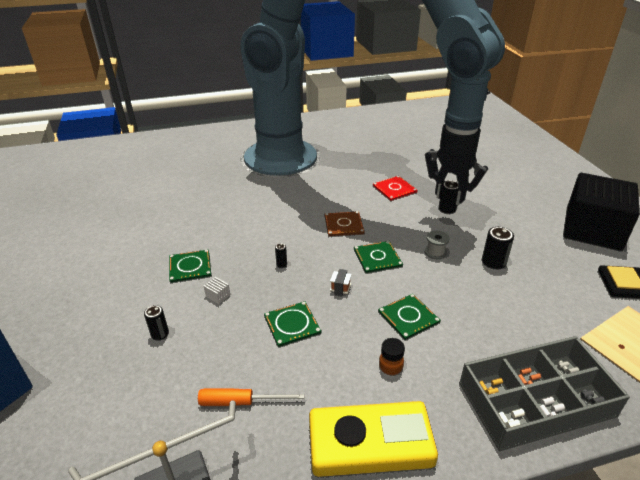

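View pics/c_liftw.png

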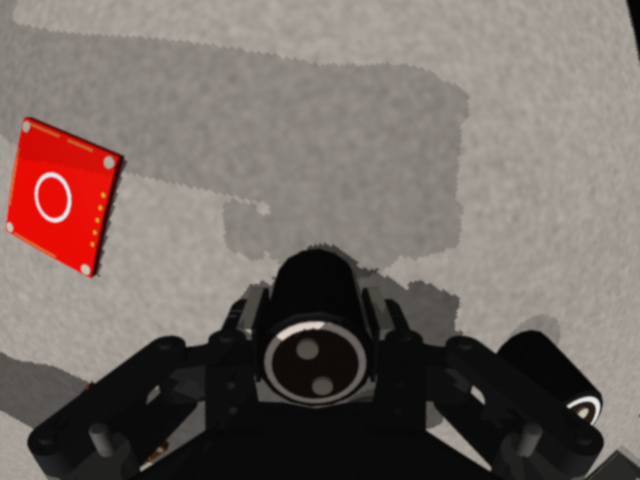

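The can is held upright. The scene shows it in the jaws at (449,196), and the wrist view shows the rim centred near (315,362). From that I'll compute the in-hand offset and correct for it.

```bash
cat >> h.py <<'E'
def wray(uv):
    ci=camera_info("wrist"); K=ci['mtx']; E=ci['hand_eye']
    d=np.array([(uv[0]-K[0,2])/K[0,0],(uv[1]-K[1,2])/K[1,1]]); th=np.hypot(*d)
    v=np.array([*(d/th*np.sin(th)),np.cos(th)]) if th>1e-9 else np.array([0,0,1.])
    return E[:3,3],E[:3,:3]@v
def wtool(uv,x): # tool coordinates of pixel on plane tool-x = x
    o,v=wray(uv); return o+v*(x-o[0])/v[0]
def wworld(uv,z,s):
    M=R.from_euler('xyz',s['eef_rot'],degrees=True).as_matrix(); o,v=wray(uv); o=s['ee_pos']+M@o; v=M@v
    return o+v*(z-o[2])/v[2]
E
python3 - <<'E'
from h import *
for uv in [(315,362),(264,362),(367,362),(315,405),(315,318)]: print(uv,wtool(uv,.0222-.064).round(4))
E
```

```text
(315, 362) [-0.0418  0.0003 -0.0024]
(264, 362) [-0.0418 -0.0163 -0.0021]
(367, 362) [-0.0418  0.0172 -0.002 ]
(315, 405) [-0.0418  0.0003  0.0167]
(315, 318) [-0.0418  0.0003 -0.0189]
```

The in-hand offset is about 1 mm, which is negligible, so I'll place it.

```bash
cat >> h.py <<'E'
def place(k):
    s=sensors.read_state(); p=BRD[k]; o=ori(az(p)); z=ZT[k]+.008
    env.move_straight([*s['ee_pos'][:2],.17],vel=.2)
    env.move_to([*p,.17],o); st('over')
    env.move_straight([*p,z+.02],vel=.12)
    env.move_straight([*p,z+.0015],vel=.03); st('set')
    s=st(); 
    for i in range(5):
        if s['wrist_force'][2]>3 : break
        z0=z+.0015-.0007*(i+1)
        env.move_straight([*p,z0],vel=.02); s=st('lower')
    env.gripper_to(min(.085,DIA[k]+.03)); st('open')
    env.move_straight([*p,.17],vel=.15); st('up')
E
python3 - <<'E'
from h import *
place('c'); snap("scene","c_placed")
pick('b'); snap("scene","b_lift"); snap("wrist","b_liftw")
E
```

```text
over t 7.21 pos [ 0.4055 -0.2691  0.1698] w 0.0389 F [ 0.4  0.6 -1.9]
set t 9.12 pos [ 0.4046 -0.2706  0.0314] w 0.0394 F [-0.  -0.2 -0.8]
 t 9.12 pos [ 0.4046 -0.2706  0.0314] w 0.0394 F [-0.  -0.2 -0.8]
lower t 9.38 pos [ 0.4047 -0.2705  0.0309] w 0.0392 F [ 0.6  0.2 -1. ]
lower t 9.62 pos [ 0.4047 -0.2705  0.0308] w 0.0388 F [-0.4  1.1  5.8]
open t 10.03 pos [ 0.4046 -0.2705  0.03  ] w 0.0704 F [0.1 0.1 0.1]
up t 11.12 pos [ 0.404  -0.2699  0.1692] w 0.07 F [ 0.1 -0.3  0.2]
above t 11.92 pos [ 0.5709 -0.3345  0.1689] w 0.0699 F [-0.1 -0.5 -1.1]
down t 13.08 pos [ 0.5738 -0.3348  0.0193] w 0.0702 F [-1.5 -0.2 -0.2]
closed t 13.53 pos [ 0.5737 -0.3344  0.019 ] w 0.0298 F [0.1 0.6 3.4]
lift t 14.05 pos [ 0.5733 -0.3341  0.0486] w 0.0292 F [-0.7 -0.1 -0.2]
```

View pics/b_lift.png

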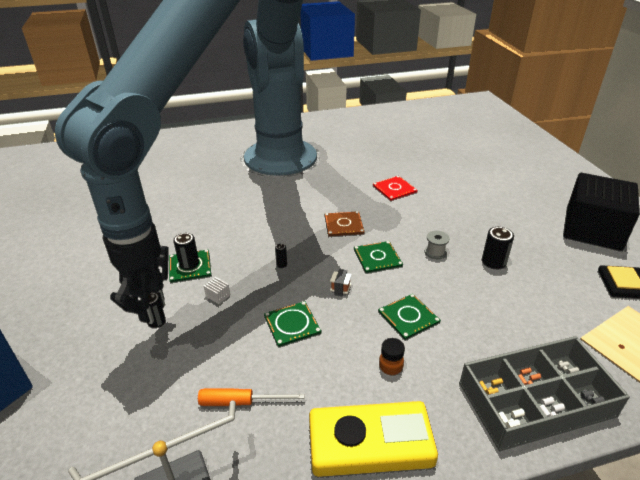

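View pics/b_liftw.png

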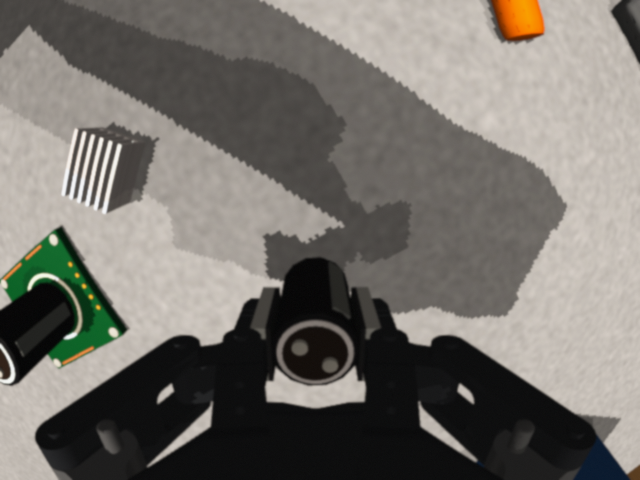

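cap_c stands inside its circle, at (187,255) in the scene. cap_b is held upright, with its rim centred at (315,350) in the wrist view. I'll place b and pick a.

```bash
python3 - <<'E'
from h import *
place('b'); snap("scene","b_placed")
pick('a'); snap("scene","a_lift"); snap("wrist","a_liftw")
E
python3 -c "
import cv2,numpy as np
a=cv2.imread('pics/a_lift.png');b=cv2.imread('pics/a_liftw.png')
cv2.imwrite('pics/a_both.png',np.hstack([a[150:400,100:500],b[200:450,120:520]]))"
```

```text
over t 16.53 pos [0.6556 0.0972 0.1702] w 0.0298 F [-0.2  0.2 -0.3]
set t 18.48 pos [0.6556 0.1002 0.0274] w 0.03 F [-0.1 -0.7 -0.8]
 t 18.48 pos [0.6556 0.1002 0.0274] w 0.03 F [-0.1 -0.7 -0.8]
lower t 18.73 pos [0.6558 0.1002 0.027 ] w 0.0299 F [0.6 0.4 0.4]
lower t 18.98 pos [0.6559 0.1002 0.027 ] w 0.03 F [-2.2 -0.3  6. ]
open t 19.39 pos [0.6553 0.1003 0.0257] w 0.0609 F [-0.6  0.1 -0.2]
up t 20.5 pos [0.6545 0.1005 0.1687] w 0.0611 F [-0.1 -0.3  0.3]
above t 21.63 pos [ 0.4518 -0.0901  0.1707] w 0.061 F [0.9 0.7 0.5]
down t 22.82 pos [ 0.451  -0.0911  0.0146] w 0.061 F [ 0.7  0.2 -0.2]
closed t 23.27 pos [ 0.4506 -0.0909  0.0147] w 0.0209 F [-1.5  0.1  5.5]
lift t 23.79 pos [ 0.45   -0.0907  0.044 ] w 0.0206 F [ 0.7 -0.6 -0.5]
```

View pics/a_both.png

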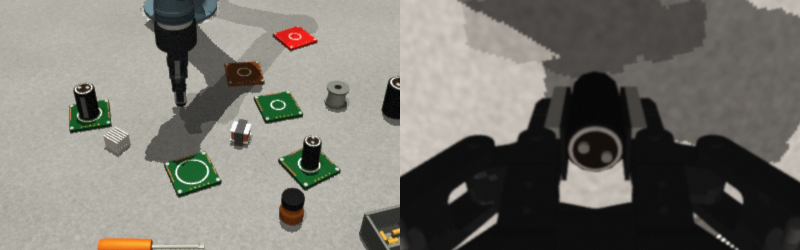

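cap_b stands in its circle, at about (411,307) in the scene. cap_a is held upright and centred. I'll place a and pick d.

```bash
python3 - <<'E'
from h import *
place('a'); env.gripper_to(.085); snap("scene","a_placed")
pick('d'); snap("scene","d_lift"); snap("wrist","d_liftw")
E
python3 -c "
import cv2,numpy as np
a=cv2.imread('pics/d_lift.png');b=cv2.imread('pics/d_liftw.png')
cv2.imwrite('pics/d_both.png',np.hstack([a[120:370,150:550],b[200:450,120:520]]))"
```

```text
over t 25.48 pos [0.4814 0.1027 0.1694] w 0.0208 F [ 0.4 -0.4  0.5]
set t 27.47 pos [0.4821 0.1051 0.0235] w 0.0207 F [0.4 0.1 1. ]
 t 27.47 pos [0.4821 0.1051 0.0235] w 0.0207 F [0.4 0.1 1. ]
lower t 27.72 pos [0.482  0.1052 0.0228] w 0.0204 F [-0.   0.4  0.8]
lower t 27.97 pos [0.4821 0.1052 0.0227] w 0.0205 F [-1.9 -0.6  5.4]
open t 28.38 pos [0.4819 0.1052 0.022 ] w 0.0516 F [ 0.7  0.6 -0.1]
up t 29.51 pos [0.4811 0.1051 0.1692] w 0.0518 F [ 0.2 -0.7 -0.5]
above t 30.93 pos [0.5594 0.3281 0.1701] w 0.0852 F [-0.6 -0.  -0.5]
down t 32.03 pos [0.5601 0.3313 0.0292] w 0.0852 F [-0.5 -0.1 -0.4]
closed t 32.46 pos [0.5599 0.3315 0.0292] w 0.0489 F [0.  0.3 4.5]
lift t 32.98 pos [0.5591 0.3312 0.0585] w 0.0493 F [ 0.4 -0.2 -2.2]
```

View pics/d_both.png

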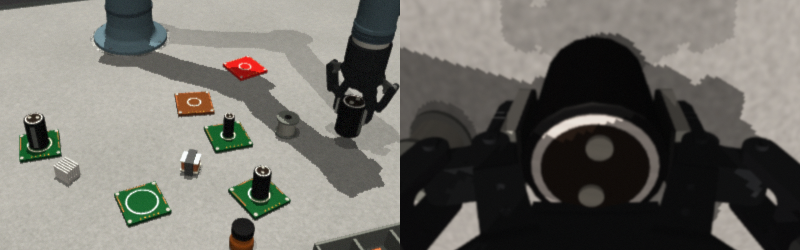

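cap_a is placed. cap_d is held, with its rim about level and centred. I'll place d, then move the arm aside and check all four.

```bash
python3 - <<'E'
from h import *
ZU=.2
place('d')
env.move_to([.275,.45,.25],ori(58)); env.dwell(.3); st('end')
t=snap("top","top_end"); s=snap("scene","scene_end")
rows=[]
for cam,im in(("top",t),("scene",s)):
  for k,h in zip('abcd',(.056,.064,.072,.08)):
    x,y=BRD[k]; r=rect(cam,im,h,x-.05,x+.05,y-.05,y+.05,2000)
    for q in range(0,200,20): cv2.line(r,(q,0),(q,199),(0,255,255) if q==100 else (90,90,0),1);cv2.line(r,(0,q),(199,q),(0,255,255) if q==100 else (90,90,0),1)
    rows.append(r)
cv2.imwrite("pics/end_crops.png",np.vstack([np.hstack(rows[:4]),np.hstack(rows[4:])]))
E
```

```text
over t 35.41 pos [ 0.6165 -0.1032  0.1695] w 0.0489 F [-0.9 -0.2 -1.5]
set t 37.27 pos [ 0.6158 -0.1061  0.0373] w 0.0492 F [ 0.3  1.3 -2.4]
 t 37.27 pos [ 0.6158 -0.1061  0.0373] w 0.0492 F [ 0.3  1.3 -2.4]
lower t 37.52 pos [ 0.6159 -0.1062  0.0372] w 0.0488 F [-0.5  0.7  0.9]
lower t 37.77 pos [ 0.6159 -0.1062  0.0372] w 0.0488 F [-2.4  1.1  5.5]
open t 38.19 pos [ 0.6158 -0.106   0.0359] w 0.0802 F [-0.4 -0.5  0.5]
up t 39.23 pos [ 0.6149 -0.1055  0.1688] w 0.08 F [-0.4  0.1  0.3]
end t 41.88 pos [0.2754 0.4498 0.25  ] w 0.0801 F [-0.   0.2  0.2]
```

View pics/end_crops.png

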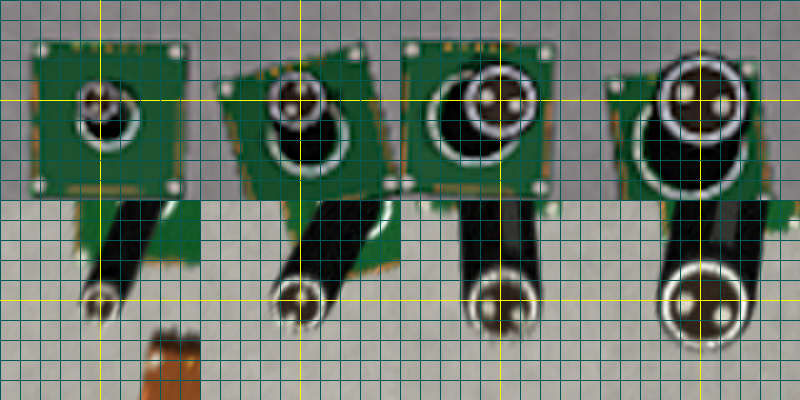

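View pics/scene_end.png

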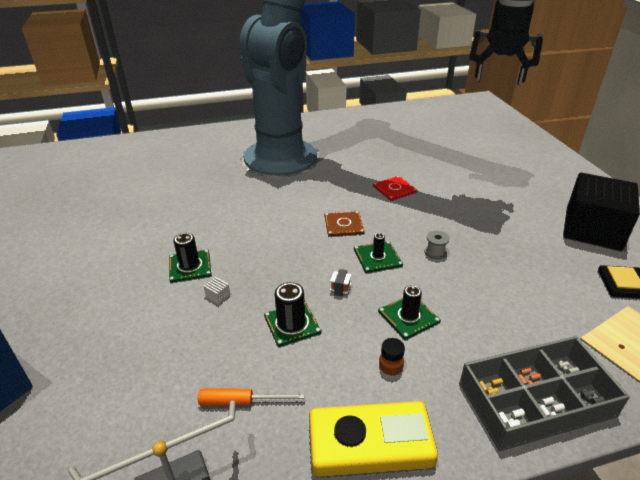

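View pics/top_end.png

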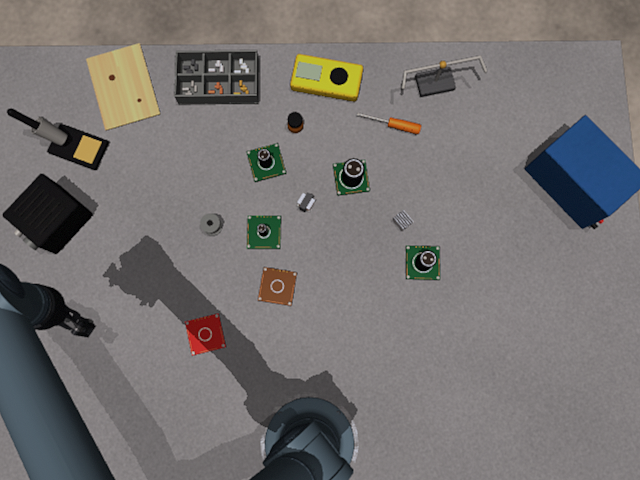

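In both cameras all four cans stand upright on their own boards, with their tops within about 2 mm of the targets. The transformer, top (306,202), and the reel, top (211,223), have not moved. I'm handing the job in.

```bash
python3 - <<'E'
from h import *
print(order.close_job())
E
```

```text
the job is handed in; nothing more can be done
None
```

All four capacitors now stand upright on their matching green boards, released and with the arm well clear. I handed the job in about 42 s into the 102 s allowed; the hand-in itself reports no verdict.

- **Matching:** I paired cans and boards by size. The cans measured about 24, 30, 38 and 48 mm across, and the outer diameters of the rings were 33, 42, 51 and 61 mm. I left the brown and red look-alike boards alone.
- **Placing:** I lowered each can slowly until the wrist felt about 5–6 N of contact, then opened the fingers.
- **Last checks:** Afterwards the top and scene cameras both showed every can upright. Each top was within about 2 mm of its circle's centre, against the 10 mm allowed.
- **Bystanders:** By eye, the transformer and the solder reel are where they started.

No check failed. The two cameras disagreed by about 2–3 mm, roughly in line with the 2 mm calibration, so I used averaged positions.

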